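Fish the rolling pin out from under the organiser's tray

ROBOT

A 6-joint arm with a two-finger parallel gripper is mounted at the origin on the work surface. World frame = base frame: x ahead of the robot, y to its left, z up, the work surface at z = 0. Lengths are in m, angles in rad, forces in N, time in s.
With the tool pointing down it reaches from about 0.35 to 0.775 m from the base axis. Payload 5.5 kg.
Tool frame: the origin (TCP) lies between the finger pads; the fingertips stand 11 mm ahead of it and the grasp point (between the pads) lies 8 mm behind it (tips_ahead is the distance from the TCP to the fingertips, in m); z points along the fingers, y is the line along which they close (so a half turn about z gives the same grasp; the last joint's range is limited). The gripper opens to 85 mm and grips with 20 to 120 N. Pads are 22 mm wide; open, the fingers measure 114 mm over their backs; the gripper's body (76 mm by 85 mm) begins 54 mm behind the grasp point. The pads swing forward as they close: fully open they stand 13 mm farther back than shut.
Start: joints at [1.078, 0.313, 0.046, 1.304, 0, 1.431], TCP at [0.199, 0.54, 0.242] pointing down, gripper open.
Joint ranges: [-2.76, 2.76], [-0.86, 1.69], [-1.03, 1.26], [-2.2, 2.34], [-1.47, 1.5], [-3.14, 3.14]. Speed limits (rad/s): [2.57, 2.57, 3.14, 3.14, 3.14, 3.14].

INTERFACE

Orientations are given as a unit quaternion [w, x, y, z].
In Python, from workcell import * gives the robot as it stands. The module is installed in compiled form; this text tells all that it offers.
- The arm moves only by the tool jog_arm, never from a script. Its argument "moves" is a list of rows, each an object with "fingers": the closure, from 0 (fully open) to 1 (shut); "slide": the shift along the tool's x, y, z in mm, a list of three; "angular": the turn, a rotation vector about the tool's x, y, z in degrees, a list of three. A call has 1 to 10 rows; each row is the pose to reach, as a shift and turn from the pose commanded when the call began, along the tool's axes at that moment; what a row does not reach only later rows make up. A row lasts 1/12 s, in which the tool goes at most 41.7 mm and 7.16 degrees, less where a joint would pass 70% of its speed; a pose out of reach is approached as far as the arm can. A call with a gripper value outside its range is refused whole. The fingers move at their own pace and stop on an object; "squeeze" is the grip in N (left out, the last holds). Time passes only in rows, so rows that repeat a pose let the fingers close. It gives the time, the measured TCP pose, the force, the opening and the grip force at its end, in the units of the state.
- get_state(): the state, without advancing time (a new reading comes with each control period).
- read_camera(name): name is "scene" or "top" or "wrist"; returns a dict with "color" (480x640x3 uint8, red, green, blue), "fovy" (degrees; the focal length in pixels is half the picture's height over the tangent of half this angle, whatever the lens; pixels are square), "cx", "cy" (the principal point, pixels), "world_from_camera" (4x4, takes a point from camera to world coordinates); the wrist camera has in their place "tool_from_camera" (4x4, takes a point from camera to tool coordinates, whose origin is the TCP and whose axes are the flange's). Camera axes: x right, y down, z forward; pixel columns grow to the right and rows downward; lengths in m; the calibration is good to about 2 mm. A picture is of the moment at which its call begins: read the wrist's pose just before it. There is no depth.
- hand_in(): hands the job in; it is judged then, once.
Trained networks look in a picture, given as the dict that the camera call returned (one of the last four; its "shot" number tells which), for a name from the list of things; names that differ only in an ending like _2 or _b are one class to them, and where a whole thing is asked for, a point or a joint stands for the part that bears it (a point fixed in the world has none). Each returns a list of dicts, best first, with "p" (0 to 1); they miss things now and then, are a little off and sometimes report something else, mostly with a low value. They report only what shows in the picture. A call takes as long as a camera call.
- look_for(target, picture): "point" ([column, row] in pixels, amid what is visible of it).
- tip_of(target, picture): "point" ([column, row] in pixels: a listed point, or the origin of a listed thing).
The state is a dict: "clock": time; "joint_pos": joint angles; "qvel": joint speeds; "tau": joint torques, N m; "tcp_pos": TCP position; "orientation": TCP orientation; "wrist_force": force on the tool from outside, world axes, zero at the start; "ft_torque": the same for the moment, N m; "finger_gap": finger opening in m; "grip_force": force on a finger pad.
Only numpy, scipy, OpenCV 4.12 (cv2) and the standard library are available. Lean on these libraries where they do the work, as an engineer would, in place of code of your own. Each camera call takes 0.05 s, during which the arm holds its last target. There are 200 camera calls.

TASK

The small wooden rolling pin lies in the lower level of the two-tier utensil organiser, reaching under both halves of the upper tier; one half is shut by a fixed tray, the other is only an open frame shorter than the pin. See which half is open, take the pin there, tilt it and draw it out slantwise through the frame without forcing it against the organiser, and leave the other things where they are. Finish while still gripping the pin and holding it up in the air, about level and a good hand's breadth (10 cm or more) above the organiser's top, with nothing but the gripper carrying it.

Things in the scene. Friction and masses are not known exactly. Their poses are not given: they have to be found in the camera images.
- organiser: Cream open box fixed on the counter, 150 (its x) by 400 mm (its y), walls 6 mm thick, 74 mm high, floor 6 mm thick. Origin: centre of its underside, z up. On its centre line, 30 mm either side of the middle, two dark V rests (8 mm along y, 34 mm wide, 41 mm high) carry the pin. The tray and the frame are fixed on its walls, one over each half; which half is which changes.
- tray: Closed grey metal tray fixed over one half of the organiser, 150 by 200 mm (its x, y), 6 mm floor, lip to 14 mm. Origin: centre of its underside, 74 mm above the counter, 100 mm along y from the organiser's middle. Axes parallel to the organiser's. A loose copper cutter lies in it.
- frame: Bare blue frame fixed over the other half, 150 by 200 mm (its x, y), 6 mm thick, with a central opening of 130 (x) by 170 mm (y): bars 10 mm wide at the sides, 15 mm at the ends. Origin: centre of its underside, 74 mm above the counter, 100 mm along y from the organiser's middle. Axes parallel to the organiser's.
- rolling_pin: Loose slim wooden rolling pin, about 80 g, 300 mm long, 20 mm in diameter over the middle 200 mm, tapering to 15 mm at the ends. Origin at its centre, y along its length (it may be rolled about y).
- pin_centre (a point): Centre of the rolling pin, on its axis; at the start about 40 mm above the counter, over the organiser's centre line, within 15 mm of the organiser's middle along its length.
- pin_end_a (a point): One end of the rolling pin, on its axis, 150 mm from its centre (pin's +y).
- pin_end_b (a point): The other end of the rolling pin, on its axis, 150 mm from its centre (pin's -y).
- cutter: Bystander: loose copper ring cutter, 66 mm in diameter, 22 mm high, lying in the tray. Origin: centre of its underside.
- pepper_mill: Bystander: dark wooden pepper mill, 56 mm in diameter, 168 mm high, beyond the organiser. Origin: centre of its underside.
- jar: Bystander: amber glass jar with steel lid, 72 mm in diameter, 100 mm high, beyond the organiser. Origin: centre of its underside.
- ramekin: Bystander: small blue ceramic ramekin, an open bowl 80 mm across its rim and 45 mm high, on the counter beyond the organiser's end at the robot's right. Origin: centre of its underside.

How it is judged:
By the outcome, as a careful person would: the job done as asked, in the order asked, and still so for the second after the job is handed in, while the arm keeps its last pose, push and grip.
It also fails if it takes over 42 s, if anything falls off the work surface, if the arm or the gripper's body presses on something with over 40 N, if the wrist force passes 120 N, or if a joint passes its speed limit or range.

## Working session

There is one attempt and no reset: what is moved stays moved. The work goes in short steps, Python scripts to look and compute and a tool call to move; the robot and the scene stay as the last step left them, time stands still between calls to the robot, and variables do not carry over. Pictures are saved under pics/ and viewed, at most 10 in all, crops included, and the job is handed in when it is done.

Besides the shell and the picture viewer there is one more tool, called as name(argument=value, ...) on one line, values as JSON. jog_arm: Moves the arm, as the interface text tells. Its arguments: {"type":"object","properties":{"moves":{"type":"array","items":{"type":"object","properties":{"fingers":{"type":"number"},"slide":{"type":"array","items":{"type":"number"}},"angular":{"type":"array","items":{"type":"number"}}}}},"squeeze":{"type":"number"}},"required":["moves"]}

```bash
mkdir -p pics
cat > h.py <<'E'
from workcell import *
import numpy as np, cv2
from scipy.spatial.transform import Rotation as R
def ray(pic,pt,T=None):
    T=np.array(pic["world_from_camera"]) if T is None else T
    f=240/np.tan(np.radians(pic["fovy"])/2)
    d=T[:3,:3]@np.array([(pt[0]-pic["cx"])/f,(pt[1]-pic["cy"])/f,1]); return T[:3,3],d
def atz(pic,pt,z,T=None):
    o,d=ray(pic,pt,T); return o+d*(z-o[2])/d[2]
def proj(pic,P,T=None):
    T=np.array(pic["world_from_camera"]) if T is None else T
    f=240/np.tan(np.radians(pic["fovy"])/2)
    p=T[:3,:3].T@(np.array(P)-T[:3,3]); return np.array([p[0]/p[2]*f+pic["cx"],p[1]/p[2]*f+pic["cy"]])
def rot(): 
    q=get_state()["orientation"]; return R.from_quat([q[1],q[2],q[3],q[0]])
E
python3 - <<'E'
from h import *
np.set_printoptions(precision=3,suppress=True)
s=get_state(); print(s); print(rot().as_matrix())
Z=dict(organiser=0,tray=.074,frame=.074,rolling_pin=.04,pin_end_a=.04,pin_end_b=.04,cutter=.08,pepper_mill=0,jar=0,ramekin=0)
for c in("top","scene"):
    p=read_camera(c); cv2.imwrite(f"pics/{c}0.png",p["color"][:,:,::-1])
    print(c,np.array(p["world_from_camera"])[:3,3])
    for k,z in Z.items():
        for r in tip_of(k,p)[:2]: print(k,np.round(r["point"]),round(r["p"],2),atz(p,r["point"],z))
E
```

```text
{'clock': 0.0, 'joint_pos': array([1.078, 0.314, 0.045, 1.304, 0.   , 1.431]), 'qvel': array([ 0.001, -0.001, -0.001,  0.002,  0.001, -0.001]), 'tau': array([  0.002, -48.063,  29.853,   0.019,  -0.   ,  -0.   ]), 'tcp_pos': array([0.198, 0.539, 0.241]), 'orientation': array([-0.   ,  0.175,  0.984, -0.001]), 'wrist_force': array([ 0.589,  0.233, -0.414]), 'ft_torque': array([0.032, 0.015, 0.008]), 'grip_force': 0.0, 'finger_gap': 0.08498831622988857}
[[-0.938  0.346 -0.001]
 [ 0.346  0.938 -0.002]
 [ 0.    -0.002 -1.   ]]
top [ 0.379 -0.077  1.411]
organiser [282. 289.] 0.94 [0.508 0.015 0.   ]
tray [240. 296.] 0.63 [0.485 0.11  0.074]
rolling_pin [283. 286.] 0.93 [0.511 0.01  0.04 ]
pin_end_a [343. 270.] 0.81 [ 0.551 -0.136  0.04 ]
pin_end_b [343. 270.] 0.81 [ 0.551 -0.136  0.04 ]
cutter [343. 269.] 0.68 [ 0.547 -0.136  0.08 ]
cutter [236. 299.] 0.63 [0.476 0.12  0.08 ]
pepper_mill [346. 183.] 0.78 [ 0.783 -0.149  0.   ]
jar [248. 191.] 0.93 [0.762 0.108 0.   ]
ramekin [447. 310.] 0.75 [ 0.454 -0.399  0.   ]
scene [ 1.431 -0.513  0.648]
organiser [347. 237.] 0.88 [0.511 0.028 0.   ]
tray [374. 200.] 0.86 [0.492 0.118 0.074]
tray [342. 236.] 0.2 [ 0.609 -0.042  0.074]
frame [312. 226.] 0.8 [ 0.536 -0.084  0.074]
rolling_pin [345. 225.] 0.98 [0.516 0.018 0.04 ]
pin_end_a [294. 245.] 0.88 [ 0.541 -0.135  0.04 ]
pin_end_b [294. 245.] 0.88 [ 0.541 -0.135  0.04 ]
cutter [371. 194.] 0.59 [0.469 0.122 0.08 ]
pepper_mill [339. 322.] 0.63 [ 0.788 -0.15   0.   ]
jar [441. 279.] 0.75 [0.77  0.121 0.   ]
ramekin [178. 273.] 0.97 [ 0.463 -0.395  0.   ]
ramekin [342. 226.] 0.72 [0.455 0.044 0.   ]
```

```bash
python3 -c "
import cv2,numpy as np
a=cv2.imread('pics/top0.png');b=cv2.imread('pics/scene0.png')
cv2.imwrite('pics/both.png',cv2.resize(np.vstack([a,b]),(450*640//480*1,900))) if 0 else None"
```

```text
(no output)
```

View pics/top0.png

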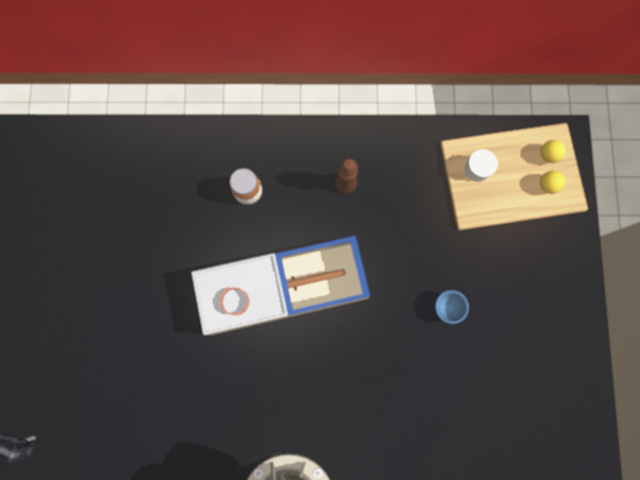

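View pics/scene0.png

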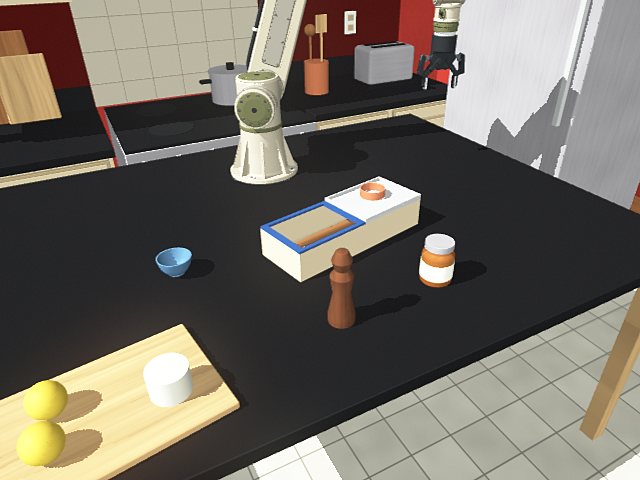

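The open half, with the blue frame, is on the robot's right: top view x 276–369, y 238–314. The tray with the cutter is on the left. The pin shows through the frame, its free end at about (344,272). Next I'll fit the frame outline.

```bash
cat >> h.py <<'E'
from scipy.optimize import least_squares
def fitframe(pics):
    # contour of blue, each outline point lifted to z=.08; rectangle 150x200
    def corners(v):
        c=np.array(v[:2]); uy=np.array([-np.sin(v[2]),np.cos(v[2])]); ux=np.array([np.cos(v[2]),np.sin(v[2])])
        return [np.r_[c+a*.075*ux+b*.1*uy,.08] for a,b in((-1,-1),(1,-1),(1,1),(-1,1))]
    obs=[]
    for p in pics:
        h=cv2.cvtColor(p["color"],cv2.COLOR_RGB2HSV); m=cv2.inRange(h,(108,150,60),(125,255,255))
        n,l,st,_=cv2.connectedComponentsWithStats(m); k=1+np.argmax(st[1:,4])
        cs,_=cv2.findContours((l==k).astype(np.uint8),cv2.RETR_EXTERNAL,cv2.CHAIN_APPROX_NONE)
        hull=cv2.convexHull(max(cs,key=len)); obs.append(cv2.approxPolyDP(hull,6,True)[:,0].astype(float)); print(obs[-1].tolist())
    def res(v):
        r=[]
        for p,o in zip(pics,obs):
            for c in corners(v):
                e=o-proj(p,c); r+=list(e[np.argmin((e**2).sum(1))])
        return r
    s=least_squares(res,[.54,-.08,.24],loss="soft_l1"); print("resid",np.round(res(s.x),1)); return s.x
E
python3 - <<'E'
from h import *
np.set_printoptions(precision=4,suppress=True)
t=read_camera("top");s=read_camera("scene")
for pp in([t],[s],[t,s]):
    v=fitframe(pp); y=np.array([-np.sin(v[2]),np.cos(v[2])]); print("frame",v,"org mid",v[:2]+.1*y)
mid=v[:2]+.1*y; x=np.array([y[1],-y[0]])
for p in(t,s):
    e=atz(p,tip_of("pin_end_b",p)[0]["point"],.04)[:2]-mid; print("end u",-e@y,"x",e@x)
g=mid-.065*y; print("grasp",g)
S=rot().as_matrix()
# target: tool z down, tool y along +-x
for sg in(1,-1):
    Y=sg*np.r_[x,0];Z=np.array([0,0,-1.]);M=np.c_[np.cross(Y,Z),Y,Z]
    print(sg,"turn",np.degrees(R.from_matrix(S.T@M).as_rotvec()),"slide at z.14",1e3*S.T@(np.r_[g,.14]-get_state()["tcp_pos"]))
E
```

```text
[[363.0, 284.0], [364.0, 295.0]]
resid [-67.3   0.6 -34.2  42.6  36.2  -0.5   3.7 -44. ]
frame [ 0.4981 -0.2209  0.5466] org mid [ 0.4461 -0.1354]
[[364.0, 222.0], [299.0, 253.0], [260.0, 227.0], [322.0, 201.0]]
resid [ 1.4 -0.2 -0.1 -0.  -0.3  0.3 -0.5  0.3]
frame [ 0.5367 -0.0845  0.2465] org mid [0.5123 0.0125]
[[363.0, 284.0], [364.0, 295.0]]
[[364.0, 222.0], [299.0, 253.0], [260.0, 227.0], [322.0, 201.0]]
resid [ -6.9   0.1   7.3  49.5  87.9  30.8  75.2 -19.3   2.5   0.2   2.1   0.1
   0.6  -0.2  -0.3   0.2]
frame [ 0.5356 -0.0868  0.229 ] org mid [0.5128 0.0106]
end u 0.1561250369130296 x -0.0027809555394397926
end u 0.15054328145872764 x -0.008559430616721958
grasp [ 0.5276 -0.0527]
1 turn [ 0.0071 -0.002  56.6625] slide at z.14 [-513.2986 -442.2213  102.2962]
-1 turn [   0.0024    0.0083 -123.3375] slide at z.14 [-513.2986 -442.2213  102.2962]
```

jog_arm(moves=[{"slide": [-50,-43,0],"angular": [0,0,7],"fingers": 0.4},{"slide": [-90,-77,0],"angular": [0,0,14],"fingers": 0.4},{"slide": [-120,-103,0],"angular": [0,0,21],"fingers": 0.4},{"slide": [-150,-129,0],"angular": [0,0,28],"fingers": 0.4},{"slide": [-180,-155,0],"angular": [0,0,35],"fingers": 0.4},{"slide": [-210,-181,0],"angular": [0,0,42],"fingers": 0.4},{"slide": [-240,-207,0],"angular": [0,0,49],"fingers": 0.4},{"slide": [-270,-233,0],"angular": [0,0,56],"fingers": 0.4},{"slide": [-300,-258,0],"angular": [0,0,55.7],"fingers": 0.4},{"slide": [-330,-284,0],"angular": [0,0,55.7],"fingers": 0.4}])

```text
clock: 2.13
tcp_pos: [0.4017, 0.1736, 0.2427]
orientation: [0.0, 0.615, 0.788, 0.001]
wrist_force: [1.5, -0.0, 0.1]
finger_gap: 0.0512
grip_force: 0.0
```

```bash
cat >> h.py <<'E'
def togo(P,yaw,tilt=0):
    "slide (mm) and turn (deg) to bring the TCP to P, tool x along the pin's b end, tilted up by tilt deg"
    s=get_state(); S=rot().as_matrix(); x=np.array([np.cos(yaw),np.sin(yaw),0]); u=np.array([np.sin(yaw),-np.cos(yaw),0])
    t=np.radians(tilt); X=-(u*np.cos(t)+np.array([0,0,1])*np.sin(t)); M=np.c_[X,x,np.cross(X,x)]
    if M[2,2]>0: M=np.c_[-X,x,np.cross(-X,x)]
    print("t",round(s["clock"],2),"tcp",np.round(s["tcp_pos"],4),"gap",round(s["finger_gap"],4),"grip",s["grip_force"],"F",np.round(s["wrist_force"],1))
    print("slide",np.round(1e3*S.T@(np.array(P)-s["tcp_pos"]),1),"turn",np.round(np.degrees(R.from_matrix(S.T@M).as_rotvec()),2))
E
python3 -c "
from h import *
togo([.5282,-.0505,.24],.2465); print(rot().as_matrix().round(3))"
```

```text
t 2.13 tcp [0.4017 0.1736 0.2427] gap 0.0512 grip 0.0 F [ 1.5 -0.   0.1]
slide [-248.1   68.1    2.7] turn [ 0.07 -0.01 -0.03]
[[-0.243  0.97   0.001]
 [ 0.97   0.243  0.   ]
 [ 0.     0.001 -1.   ]]
```

jog_arm(moves=[{"slide": [-40,11,0]},{"slide": [-80,22,0]},{"slide": [-120,33,0]},{"slide": [-160,44,0]},{"slide": [-200,55,0]},{"slide": [-235,64,0]},{"slide": [-248,68,0]},{"slide": [-248,68,0]},{"slide": [-248,68,0]}])

```text
schema error: expected keys fingers, slide, angular
```

Run:
```python
from h import *
np.set_printoptions(precision=4,suppress=True)
togo([.5282,-.0505,.24],.2465)
s=get_state(); W=np.eye(4);W[:3,:3]=rot().as_matrix();W[:3,3]=s["tcp_pos"]
p=read_camera("wrist"); T=W@np.array(p["tool_from_camera"]); print(T)
im=p["color"][:,:,::-1].copy()
mid=np.array([.5123,.0125]);yaw=.2465;x=np.array([np.cos(yaw),np.sin(yaw)]);u=np.array([np.sin(yaw),-np.cos(yaw)])
for a,b in((-.075,0),(-.075,.2),(.075,.2),(.075,0),(-.065,.015),(-.065,.185),(.065,.185),(.065,.015)):
    cv2.circle(im,tuple(int(i) for i in proj(p,np.r_[mid+a*x+b*u,.08],T)),3,(0,0,255),-1)
for b in(.02,.065,.1,.15):
    cv2.circle(im,tuple(int(i) for i in proj(p,np.r_[mid+b*u,.04],T)),3,(0,255,0),-1)
cv2.imwrite("pics/w1.png",im)
for k,z in(("pin_end_b",.04),("rolling_pin",.04),("frame",.074)):
    for r in tip_of(k,p)[:2]:
        e=atz(p,r["point"],z,T)[:2]-mid; print(k,r["p"],r["point"],"u",e@u,"x",e@x)
```

```text
t 2.13 tcp [0.4017 0.1736 0.2427] gap 0.0512 grip 0.0 F [ 1.5 -0.   0.1]
slide [-248.1   68.1    2.7] turn [ 0.07 -0.01 -0.03]
[[ 0.9701  0.2337  0.066   0.3846]
 [ 0.2429 -0.9351 -0.258   0.2382]
 [ 0.0015  0.2663 -0.9639  0.3732]
 [ 0.      0.      0.      1.    ]]
```

View pics/w1.png

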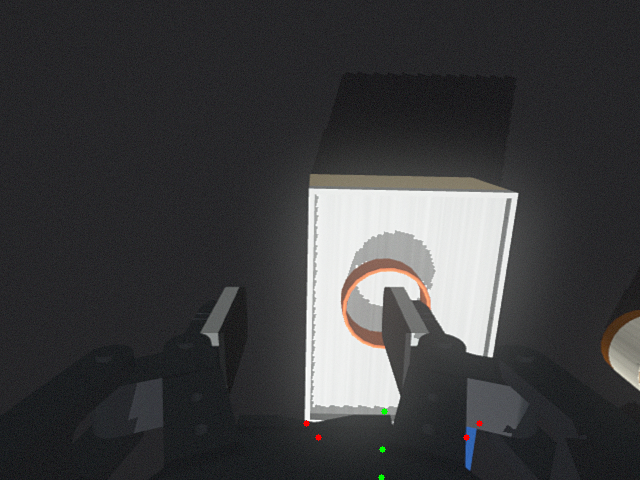

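This wrist picture shows the tray and cutter near (385,305); the frame is below the view. The move was refused because it needs every key, so I'll resend it.

jog_arm(moves=[{"slide": [-40,11,0],"angular": [0,0,0],"fingers": 0.4},{"slide": [-80,22,0],"angular": [0,0,0],"fingers": 0.4},{"slide": [-120,33,0],"angular": [0,0,0],"fingers": 0.4},{"slide": [-160,44,0],"angular": [0,0,0],"fingers": 0.4},{"slide": [-200,55,0],"angular": [0,0,0],"fingers": 0.4},{"slide": [-235,64,0],"angular": [0,0,0],"fingers": 0.4},{"slide": [-248,68,0],"angular": [0,0,0],"fingers": 0.4},{"slide": [-248,68,0],"angular": [0,0,0],"fingers": 0.4},{"slide": [-248,68,0],"angular": [0,0,0],"fingers": 0.4}])

```text
clock: 3.08
tcp_pos: [0.5272, -0.047, 0.2419]
orientation: [-0.001, 0.615, 0.789, 0.0]
wrist_force: [-0.2, 0.5, -0.5]
finger_gap: 0.0513
grip_force: 0.0
```

```bash
cat > w.py <<'E'
import sys
from h import *
np.set_printoptions(precision=4,suppress=True)
togo([.5282,-.0505,.24],.2465)
s=get_state(); W=np.eye(4);W[:3,:3]=rot().as_matrix();W[:3,3]=s["tcp_pos"]
p=read_camera("wrist"); T=W@np.array(p["tool_from_camera"])
im=p["color"][:,:,::-1].copy()
mid=np.array([.5123,.0125]);yaw=.2465;x=np.array([np.cos(yaw),np.sin(yaw)]);u=np.array([np.sin(yaw),-np.cos(yaw)])
for a,b in((-.075,0),(-.075,.2),(.075,.2),(.075,0),(-.065,.015),(-.065,.185),(.065,.185),(.065,.015)):
    cv2.circle(im,tuple(int(i) for i in proj(p,np.r_[mid+a*x+b*u,.08],T)),3,(0,0,255),-1)
for b in(.02,.065,.1,.15):
    cv2.circle(im,tuple(int(i) for i in proj(p,np.r_[mid+b*u,.04],T)),3,(0,255,0),-1)
cv2.imwrite(f"pics/{sys.argv[1]}.png",im)
for k,z in(("pin_end_b",.04),("rolling_pin",.04),("frame",.074)):
    for r in tip_of(k,p)[:2]:
        e=atz(p,r["point"],z,T)[:2]-mid; print(k,r["p"],r["point"],"u",e@u,"x",e@x)
E
python3 w.py w2
```

```text
t 3.08 tcp [ 0.5272 -0.047   0.2419] gap 0.0513 grip 0.0 F [-0.2  0.5 -0.5]
slide [-3.6  0.1  1.9] turn [-0.06 -0.08  0.03]
rolling_pin 0.98 [313.2, 134.0] u 0.001736196793995198 x -0.0018142937836020106
```

View pics/w2.png

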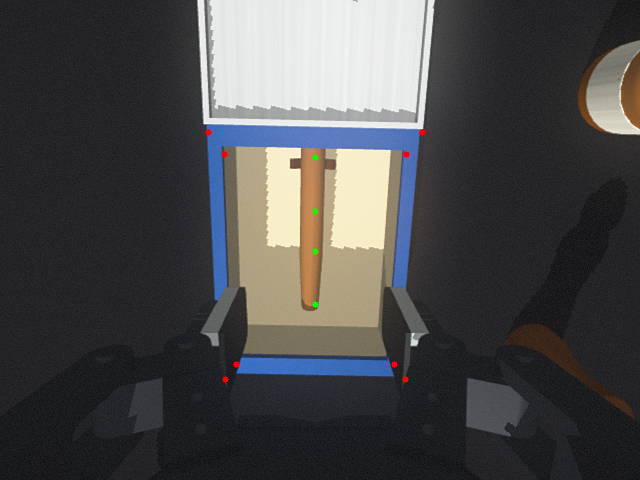

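The wrist view shows the open frame: its inner edges are at rows 147 and 357 and columns 223 and 404. The pin runs from (313,150) to (309,309), about 2.5 mm left of my line, and the frame is 3–5 mm nearer the tray than I had fitted. I'll correct for that and descend.

```bash
cat >> h.py <<'E'
YAW=.2465;X2=np.array([np.cos(YAW),np.sin(YAW)]);U2=np.array([np.sin(YAW),-np.cos(YAW)]);MID=np.array([.5123,.0125])-.003*U2-.0025*X2
def at(u,z): return np.r_[MID+u*U2,z]
E
python3 -c "
from h import *
togo(at(.065,.034),YAW)
read_camera('wrist');togo(at(.065,.034),YAW)"
```

```text
t 3.28 tcp [ 0.5268 -0.0465  0.2425] gap 0.0508 grip 0.0 F [-0.5 -0.2  0.7]
slide [ -1.3  -2.1 208.5] turn [-0.01 -0.03  0.12]
t 3.33 tcp [ 0.5269 -0.0468  0.2426] gap 0.051 grip 0.0 F [ 0.2 -0.3  0.2]
slide [ -1.   -2.2 208.6] turn [ 0.01 -0.01  0.11]
```

jog_arm(moves=[{"slide": [-1,-2,35],"angular": [0,0,0],"fingers": 0.4},{"slide": [-1,-2,70],"angular": [0,0,0],"fingers": 0.4},{"slide": [-1,-2,105],"angular": [0,0,0],"fingers": 0.4},{"slide": [-1,-2,130],"angular": [0,0,0],"fingers": 0.4},{"slide": [-1,-2,150],"angular": [0,0,0],"fingers": 0.4},{"slide": [-1,-2,170],"angular": [0,0,0],"fingers": 0.4},{"slide": [-1,-2,190],"angular": [0,0,0],"fingers": 0.4},{"slide": [-1,-2,202],"angular": [0,0,0],"fingers": 0.4},{"slide": [-1,-2,208],"angular": [0,0,0],"fingers": 0.4},{"slide": [-1,-2,208],"angular": [0,0,0],"fingers": 0.4}])

```text
clock: 4.17
tcp_pos: [0.5245, -0.049, 0.0332]
orientation: [-0.001, 0.615, 0.789, -0.0]
wrist_force: [-0.7, -0.6, -0.1]
finger_gap: 0.0514
grip_force: 0.0
```

Run:
```python
from h import *
togo(at(.065,.034),YAW)
p=read_camera("wrist");cv2.imwrite("pics/w3.png",p["color"][:,:,::-1])
```

```text
t 4.17 tcp [ 0.5245 -0.049   0.0332] gap 0.0514 grip 0.0 F [-0.7 -0.6 -0.1]
slide [ 0.6  0.7 -0.8] turn [-0.12 -0.08  0.02]
```

View pics/w3.png

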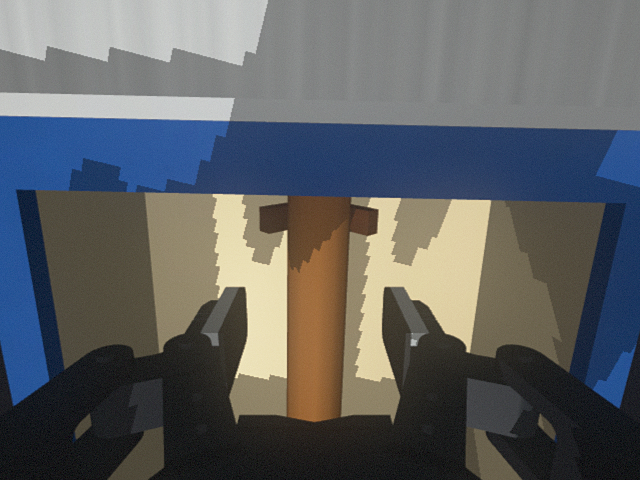

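The fingers stand either side of the pin (columns 290–348), with the pads about evenly spaced around it. Closing.

jog_arm(moves=[{"slide": [0,0,0],"angular": [0,0,0],"fingers": 0.6},{"slide": [0,0,0],"angular": [0,0,0],"fingers": 0.7},{"slide": [0,0,0],"angular": [0,0,0],"fingers": 0.8},{"slide": [0,0,0],"angular": [0,0,0],"fingers": 0.9},{"slide": [0,0,0],"angular": [0,0,0],"fingers": 1.0},{"slide": [0,0,0],"angular": [0,0,0],"fingers": 1.0},{"slide": [0,0,0],"angular": [0,0,0],"fingers": 1.0},{"slide": [0,0,0],"angular": [0,0,0],"fingers": 1.0}], squeeze=60)

```text
clock: 4.88
tcp_pos: [0.5263, -0.0502, 0.0348]
orientation: [0.001, 0.615, 0.788, 0.0]
wrist_force: [-0.9, -1.3, 6.4]
finger_gap: 0.0179
grip_force: 58.7
```

Run:
```python
from h import *
# pin axis 6 mm behind TCP along the tool z (axis z .040 at TCP z .034)
s=get_state(); off=.040-s["tcp_pos"][2]; print("off",off)
n=lambda t:np.r_[-U2*np.sin(t),np.cos(t)]
def tgt(u,z,deg): # pin-axis grasp at u,z
    t=np.radians(deg); togo(at(u,z)-off*n(t),YAW,deg)
u0=(s["tcp_pos"][:2]-MID)@U2; print("u0",u0)
for u,z,d in((u0,.0555,7),(u0-.002,.0705,14)): tgt(u,z,d)
print(rot().as_matrix().round(3))
```

```text
off 0.005211923001955478
u0 0.06723089477453145
t 4.88 tcp [ 0.5263 -0.0502  0.0348] gap 0.0179 grip 58.73911410570145 F [-0.9 -1.3  6.4]
slide [ -0.6  -0.7 -15.5] turn [ 0.06 -6.97 -0.05]
t 4.88 tcp [ 0.5263 -0.0502  0.0348] gap 0.0179 grip 58.73911410570145 F [-0.9 -1.3  6.4]
slide [  0.7  -0.7 -30.7] turn [  0.05 -13.97  -0.05]
[[-0.243  0.97   0.001]
 [ 0.97   0.243 -0.   ]
 [-0.001  0.001 -1.   ]]
```

jog_arm(moves=[{"slide": [0,0,-4],"angular": [0,0,0],"fingers": 1.0},{"slide": [0,0,-8],"angular": [0,-2,0],"fingers": 1.0},{"slide": [0,0,-12],"angular": [0,-4,0],"fingers": 1.0},{"slide": [0,0,-16],"angular": [0,-6,0],"fingers": 1.0},{"slide": [0,0,-20],"angular": [0,-8,0],"fingers": 1.0},{"slide": [0,0,-24],"angular": [0,-10,0],"fingers": 1.0},{"slide": [0,0,-27],"angular": [0,-12,0],"fingers": 1.0},{"slide": [1,0,-29],"angular": [0,-13,0],"fingers": 1.0},{"slide": [1,0,-29],"angular": [0,-13,0],"fingers": 1.0}])

```text
clock: 5.63
tcp_pos: [0.5249, -0.0481, 0.0631]
orientation: [0.089, 0.611, 0.784, -0.07]
wrist_force: [-0.5, 0.4, -0.3]
finger_gap: 0.0177
grip_force: 58.5
```

```bash
cat >> h.py <<'E'
def axis(L=.212,off=.005):
    s=get_state();S=rot().as_matrix();g=s["tcp_pos"]-off*S[:,2];d=-S[:,0]
    f=lambda P:np.round(1e3*np.r_[(P[:2]-MID)@U2,(P[:2]-MID)@X2,P[2]],1)
    sl=d[2]/(d[:2]@U2); z=lambda u:1e3*(g[2]+(u-(g[:2]-MID)@U2)*sl)
    print("grasp",f(g),"low",f(g-L*d),"high",f(g+(.3-L)*d),"tilt",np.degrees(np.arctan(sl)).round(1),"z(-34,15,185)",np.round([z(-.034),z(.015),z(.185)],1),"F",s["wrist_force"].round(1),"gap",s["finger_gap"],"t",s["clock"],"j",s["joint_pos"].round(2))
E
python3 - <<'E'
from h import *
axis()
p=read_camera("scene");t=read_camera("top");w=read_camera("wrist")
a=cv2.resize(p["color"][170:290,230:430],(800,480),interpolation=cv2.INTER_CUBIC)
cv2.imwrite("pics/s4.png",a[:,:,::-1]);cv2.imwrite("pics/w4.png",w["color"][:,:,::-1])
for r in tip_of("pin_end_b",p)[:2]+tip_of("pin_end_b",t)[:2]: print(r)
E
```

```text
grasp [63.7 -0.  68. ] low [-142.9   -0.2   20.4] high [1.495e+02 1.000e-01 8.770e+01] tilt 13.0 z(-34,15,185) [45.5 56.8 95.9] F [-0.5  0.4 -0.3] gap 0.017687536298690052 t 5.6333 j [-0.13  0.31 -0.45  0.73 -0.21  1.19]
{'point': [292.1, 229.5], 'p': 0.79}
{'point': [341.9, 269.1], 'p': 0.58}
```

View pics/s4.png

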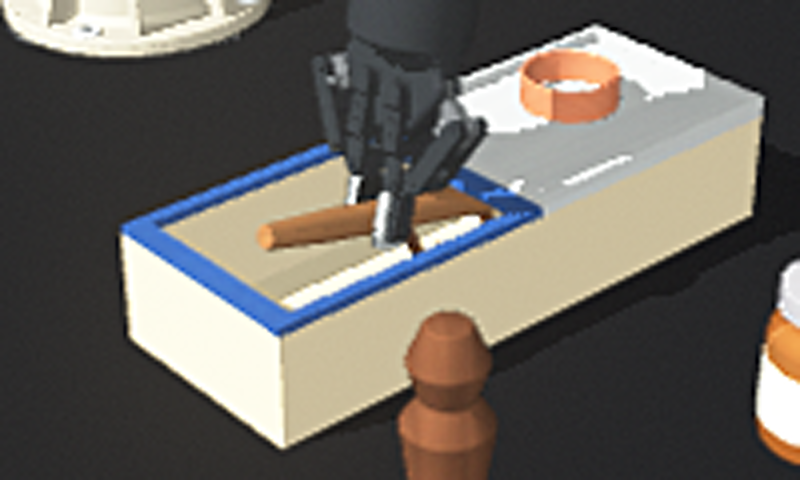

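View pics/w4.png

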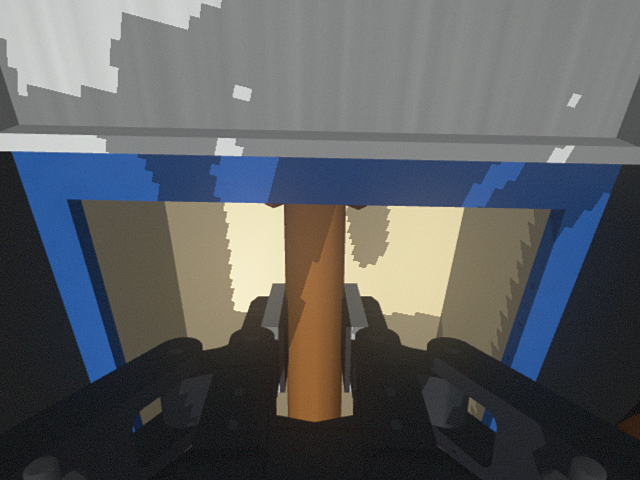

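The pin is held, tilted about 13° with its free end (scene 292,229) rising through the opening, and the wrist force is near zero. Next I draw it out along its axis.

jog_arm(moves=[{"slide": [-8,0,0],"angular": [0,0,0],"fingers": 1.0},{"slide": [-16,0,0],"angular": [0,0,0],"fingers": 1.0},{"slide": [-24,0,0],"angular": [0,0,0],"fingers": 1.0},{"slide": [-32,0,0],"angular": [0,0,0],"fingers": 1.0},{"slide": [-40,0,0],"angular": [0,0,0],"fingers": 1.0},{"slide": [-48,0,0],"angular": [0,0,0],"fingers": 1.0},{"slide": [-56,0,0],"angular": [0,0,0],"fingers": 1.0},{"slide": [-64,0,0],"angular": [0,0,0],"fingers": 1.0},{"slide": [-72,0,0],"angular": [0,0,0],"fingers": 1.0},{"slide": [-72,0,0],"angular": [0,0,0],"fingers": 1.0}])

```text
clock: 6.72
tcp_pos: [0.5435, -0.1187, 0.0801]
orientation: [0.09, 0.612, 0.783, -0.07]
wrist_force: [-0.3, 0.1, -1.0]
finger_gap: 0.0178
grip_force: 58.5
```

Run:
```python
from h import *
axis()
p=read_camera("scene");t=read_camera("top");r1=tip_of("pin_end_b",p);r2=tip_of("pin_end_b",t)
print(r1,r2)
o,d=ray(p,r1[0]["point"]); n=np.r_[X2,0]; P=o+d*(((np.r_[MID,0]-o)@n)/(d@n)); print("end on plane: u,z",(P[:2]-MID)@U2,P[2])
```

```text
grasp [136.8   0.7  85. ] low [-69.8   1.2  37.1] high [222.5   0.5 104.9] tilt 13.1 z(-34,15,185) [45.4 56.7 96.2] F [-0.3  0.1 -1. ] gap 0.017782948118472478 t 6.7167 j [-0.26  0.32 -0.39  0.75 -0.2   1.06]
[] [{'point': [369.2, 261.1], 'p': 0.57}]Traceback (most recent call last):
  File "<stdin>", line 5, in <module>
IndexError: list index out of range
```

```bash
cat >> h.py <<'E'
def tgt(u,z,deg,off=.005):
    t=np.radians(deg); togo(at(u,z)-off*np.r_[-U2*np.sin(t),np.cos(t)],YAW,deg)
E
python3 -c "
from h import *
tgt(.160,.1018,17);tgt(.250,.1293,17);tgt(.250,.30,0)"
```

```text
t 6.92 tcp [ 0.5423 -0.1168  0.0793] gap 0.0178 grip 58.545092940330505 F [-0.8 -0.1 -1.5]
slide [-29.1  -0.  -11.5] turn [-0.03 -4.03 -0.02]
t 6.92 tcp [ 0.5423 -0.1168  0.0793] gap 0.0178 grip 58.545092940330505 F [-0.8 -0.1 -1.5]
slide [-123.     0.   -18.1] turn [-0.03 -4.03 -0.02]
t 6.92 tcp [ 0.5423 -0.1168  0.0793] gap 0.0178 grip 58.545092940330505 F [-0.8 -0.1 -1.5]
slide [-1.598e+02 -1.000e-01 -1.846e+02] turn [-0.03 12.97 -0.02]
```

jog_arm(moves=[{"slide": [-7,0,-3],"angular": [0,-1,0],"fingers": 1.0},{"slide": [-15,0,-6],"angular": [0,-2,0],"fingers": 1.0},{"slide": [-22,0,-8.5],"angular": [0,-3,0],"fingers": 1.0},{"slide": [-29,0,-11.5],"angular": [0,-4,0],"fingers": 1.0},{"slide": [-29,0,-11.5],"angular": [0,-4,0],"fingers": 1.0}])

```text
clock: 7.33
tcp_pos: [0.5499, -0.1428, 0.0986]
orientation: [0.118, 0.608, 0.779, -0.091]
wrist_force: [0.7, 0.4, -0.8]
finger_gap: 0.0181
grip_force: 58.5
```

Run:
```python
from h import *
axis(); tgt(.250,.1293,17)
p=read_camera("scene")
a=cv2.resize(p["color"][170:290,230:430],(800,480),interpolation=cv2.INTER_CUBIC)
cv2.imwrite("pics/s5.png",a[:,:,::-1])
```

```text
grasp [161.3   1.  103.3] low [-41.3   1.3  40.8] high [245.4   0.9 129.3] tilt 17.2 z(-34,15,185) [ 43.1  58.2 110.6] F [ 0.7  0.4 -0.8] gap 0.018120038916588744 t 7.3333 j [-0.26  0.3  -0.39  0.74 -0.26  1.04]
t 7.33 tcp [ 0.5499 -0.1428  0.0986] gap 0.0181 grip 58.54926377534866 F [ 0.7  0.4 -0.8]
slide [-92.4  -0.9   1.3] turn [ 0.1   0.15 -0.08]
```

View pics/s5.png

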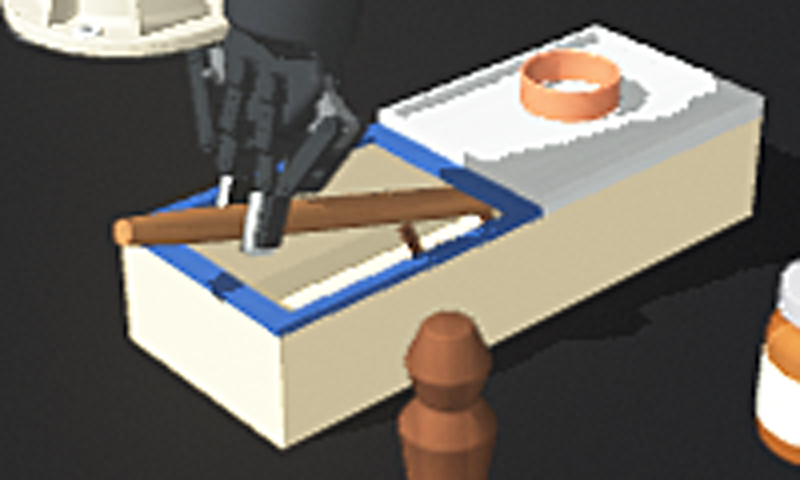

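The pin's free end has passed over the end bar with clearance. Keep drawing it along its axis.

jog_arm(moves=[{"slide": [-10,0,0],"angular": [0,0,0],"fingers": 1.0},{"slide": [-20,0,0],"angular": [0,0,0],"fingers": 1.0},{"slide": [-30,0,0],"angular": [0,0,0],"fingers": 1.0},{"slide": [-40,0,0],"angular": [0,0,0],"fingers": 1.0},{"slide": [-50,0,0],"angular": [0,0,0],"fingers": 1.0},{"slide": [-60,0,0],"angular": [0,0,0],"fingers": 1.0},{"slide": [-70,0,0],"angular": [0,0,0],"fingers": 1.0},{"slide": [-82,0,0],"angular": [0,0,0],"fingers": 1.0},{"slide": [-92,0,0],"angular": [0,0,0],"fingers": 1.0},{"slide": [-92,0,0],"angular": [0,0,0],"fingers": 1.0}])

```text
clock: 8.22
tcp_pos: [0.5714, -0.2298, 0.1252]
orientation: [0.118, 0.609, 0.779, -0.091]
wrist_force: [0.3, -0.9, -0.3]
finger_gap: 0.0179
grip_force: 58.6
```

```bash
python3 -c "
from h import *
axis(); tgt(.25,.23,17);tgt(.25,.33,0)
p=read_camera('scene');t=read_camera('top')
print(tip_of('pin_end_b',p),tip_of('pin_end_b',t))"
```

```text
grasp [250.9   0.7 130. ] low [48.3  1.3 67.6] high [335.    0.4 155.9] tilt 17.1 z(-34,15,185) [ 42.3  57.4 109.7] F [ 0.3 -0.9 -0.3] gap 0.017947459968548813 t 8.2167 j [-0.4   0.33 -0.27  0.79 -0.24  0.9 ]
t 8.22 tcp [ 0.5714 -0.2298  0.1252] gap 0.0179 grip 58.558453023433685 F [ 0.3 -0.9 -0.3]
slide [-28.5  -0.5 -95.8] turn [ 0.06  0.11 -0.18]
t 8.22 tcp [ 0.5714 -0.2298  0.1252] gap 0.0179 grip 58.558453023433685 F [ 0.3 -0.9 -0.3]
slide [ -56.5   -0.3 -191.6] turn [ 0.09 17.11 -0.16]
[{'point': [218.5, 231.4], 'p': 0.97}, {'point': [330.1, 221.8], 'p': 0.83}] [{'point': [298.1, 279.1], 'p': 0.79}, {'point': [420.5, 246.4], 'p': 0.51}]
```

jog_arm(moves=[{"slide": [-6,0,-19],"angular": [0,0,0],"fingers": 1.0},{"slide": [-12,0,-38],"angular": [0,0,0],"fingers": 1.0},{"slide": [-18,0,-57],"angular": [0,0,0],"fingers": 1.0},{"slide": [-24,0,-76],"angular": [0,3,0],"fingers": 1.0},{"slide": [-30,0,-96],"angular": [0,6,0],"fingers": 1.0},{"slide": [-36,0,-116],"angular": [0,9,0],"fingers": 1.0},{"slide": [-43,0,-140],"angular": [0,12,0],"fingers": 1.0},{"slide": [-50,0,-165],"angular": [0,15,0],"fingers": 1.0},{"slide": [-54,0,-180],"angular": [0,17,0],"fingers": 1.0},{"slide": [-54,0,-180],"angular": [0,17,0],"fingers": 1.0}])

```text
clock: 9.25
tcp_pos: [0.5713, -0.2276, 0.3154]
orientation: [0.002, 0.615, 0.788, 0.001]
wrist_force: [0.2, -1.4, -0.4]
finger_gap: 0.0179
grip_force: 58.7
```

Run:
```python
from h import *
axis()
p=read_camera("scene");t=read_camera("top");cv2.imwrite("pics/s6.png",p["color"][:,:,::-1])
A=tip_of("pin_end_b",p);B=tip_of("pin_end_b",t)
for a in A[:2]:
    for b in B[:2]:
        o,d=ray(p,a["point"]);q,e=ray(t,b["point"]);k=np.linalg.lstsq(np.c_[d,-e],q-o,rcond=None)[0]
        m=o+k[0]*d;n=q+k[1]*e;print(a["p"],b["p"],((m+n)/2).round(3),"miss",np.linalg.norm(m-n).round(3))
```

```text
grasp [250.2   1.1 320.4] low [ 38.2   1.4 319.8] high [338.2   0.9 320.6] tilt 0.2 z(-34,15,185) [319.6 319.7 320.2] F [ 0.2 -1.4 -0.4] gap 0.017889763901787033 t 9.25 j [-0.51  0.39  0.33  1.51  0.    0.82]
0.81 0.75 [ 0.492 -0.152  0.279] miss 0.274
0.68 0.75 [ 0.517 -0.019  0.316] miss 0.002
```

View pics/s6.png

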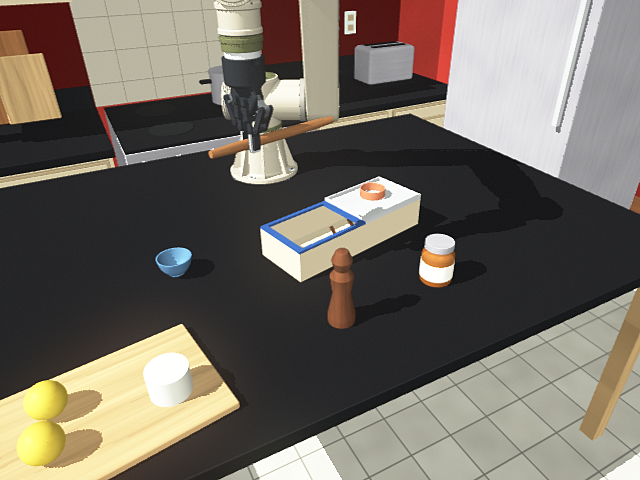

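The pin is held level between (212,154) and (335,120), well above the organiser. Triangulation puts the low end at z = 0.316 m against 0.320 m at the grasp. The bystanders have not moved, so I'm handing in.

```bash
python3 -c "
from workcell import *
print(hand_in())"
```

```text
the job is handed in; nothing more can be done
None
```

The rolling pin was drawn slantwise out through the blue frame on the robot's right and handed in still gripped and level, about 23 cm above the organiser's top. I saw no sign of contact with the organiser, the other things stayed in place, and the verdict is not shown to me.

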